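# Clamp a spoon blank in the holding jig, tightening its preset torque knob to the click

### The arm

A 6-joint arm with a two-finger parallel gripper is mounted at the origin on the work surface. World frame = base frame: x ahead of the robot, y to its left, z up, the work surface at z = 0. Lengths are in mm, angles in rad, forces in N, time in s.
With the tool pointing down it reaches from about 275 to 1000 mm from the base axis. Payload 8.4 kg.
Tool frame: the origin (TCP) lies on the centre line of the jaws, within the pads' length; the fingertips stand r.tip_reach ahead of it and the grasp point (between the pads) lies 11 mm behind it (r.tip_reach is the distance from the TCP to the fingertips, in mm); z points along the fingers, y is the line along which they close (so a half turn about z gives the same grasp; the last joint's range is limited). The gripper opens to 85 mm and grips with 20 to 120 N. Pads are 22 mm wide; open, the fingers measure 114 mm over their backs; the gripper's body (76 mm by 85 mm) begins 54 mm behind the grasp point. The pads swing forward as they close: fully open they stand 13 mm farther back than shut.
Start: joints at [-1.148, 0.353, 1.633, -0, 1.155, -0.002], TCP at [257.585, -569.454, 239.281] pointing down, gripper open.
Joint ranges: [-2.63, 2.63], [-0.92, 2.1], [0.06, 2.66], [-1.3, 4.44], [0, 2.69], [-3.02, 3.02]. Speed limits (rad/s): [2.22, 2.22, 2.79, 3.14, 3.14, 3.14].

### API

Orientations are given as [roll, pitch, yaw] about the fixed x, y, z axes, in that order (R = Rz(yaw) Ry(pitch) Rx(roll)).
In Python, from rig import r gives the robot as it stands.
- The arm moves only by the tool carry_out, never from a script. Its argument "targets" is a list of rows, each an object with "dp": the shift along the tool's x, y, z in mm, a list of three; "yaw": the turn about the tool's z in degrees. A call has 1 to 12 rows; each row is the pose to reach, as a shift and turn from the pose commanded when the call began, along the tool's axes at that moment; what a row does not reach only later rows make up. A row lasts 1/8 s, in which the tool goes at most 62.5 mm and 10.7 degrees, less where a joint would pass 70% of its speed; a pose out of reach is approached as far as the arm can. A call with a gripper value outside its range is refused whole. "fingers" is the opening, from -1 (shut) to 1 (fully open), so that 0 is half open, set as the call begins (left out, the last holds). The fingers move at their own pace and stop on an object; "grip_force" is the grip in N (left out, the last holds). Time passes only in rows, so rows that repeat a pose let the fingers close. It gives the time, the measured TCP pose, the force, the opening and the grip force at its end, in the units of the state.
- r.sense(): the state, without advancing time (a new reading comes with each control period).
- r.grab_frame(name): name is "scene" or "side" or "wrist"; returns the picture (420x560x3 uint8, red, green, blue); there is no depth.
- r.get_calibration(name): a dict with "fx", "fy", "cx", "cy" (pixels), "dist_coeffs" ([k1, k2, p1, p2, k3] as OpenCV has them; the pictures are not rectified), "rvec" (rotation vector, rad) and "tvec" (3), from world to camera coordinates, as OpenCV has them. Camera axes: x right, y down, z forward; pixel columns grow to the right and rows downward; lengths in mm; the calibration is good to about 2 mm. A picture is of the moment at which its call begins: read the wrist's pose just before it. get_calibration takes no time and is no camera call; for the wrist camera it gives the pose at the moment of the call.
- r.sign_off(): hands the job in; it is judged then, once.
The state is a dict: "clock": time; "qpos": joint angles; "qvel": joint speeds; "joint_efforts": joint torques, N m; "eef_pos": TCP position; "tcp_rot": TCP orientation; "contact_force": force on the tool from outside, world axes, zero at the start; "wrist_torque": the same for the moment, N m; "opening": opening from 0.0 (shut) to 1.0 (fully open); "grasp_force": force on a finger pad.
Only numpy, scipy, OpenCV 4.12 (cv2) and the standard library are available. Lean on these libraries where they do the work, as an engineer would, in place of code of your own. Each camera call takes 0.05 s, during which the arm holds its last target. There are 200 camera calls.

### The job

Lay the pale spoon blank flat on the plywood jig, slide its handle along the slot under the clamp foot and gently up against the dark wooden stop. Then turn the red clamp knob clockwise until it clicks, and stop right there: do not leave it slacker than the click and do not wind on past the click's give, which would bruise the soft wood. Leave the blank clamped in place and do not disturb the mallet, the dish or the dark spoon.

Things in the scene. Friction and masses are not known exactly. Their poses are not given: they have to be found in the camera images.
- jig: Holding jig, screwed to the bench: plywood board 150 x 300 x 18 mm with a slot, an end stop and a blue screw clamp. Origin at the centre of its underside, on the bench; x across the board, y along the slot towards the stop, z up. The board is bare from y = -150 to +14 mm, the slot follows on the centre line, y = +14 to +115 mm.
- stop: Dark wooden end stop of the slot, 80 x 22 x 22 mm, fixed on the board; origin at the middle of the lower edge of its face that looks down the slot; axes as the jig's.
- slot_end (a point): Where the middle of the blank's handle end belongs: on the board's top (18 mm above the bench), on the slot's centre line, at the stop's face. Axes as the jig's.
- slot_mouth (a point): Centre of the slot's mouth on the board's top, 100 mm before slot_end; axes as the jig's. The slot lies between two oak cleats 16 mm wide and 12 mm high: 34 mm wide for its last 75 mm, flaring to some 45 mm at the mouth.
- clamp: Blue screw clamp on the jig; origin on its upright screw's axis at the top of its arm, 40 mm before slot_end, 105 mm above the bench; axes as the jig's. The arm is 30 mm wide, 79 to 105 mm above the bench, and runs from 19 mm on the +x side to a column 26 x 34 mm centred 56 mm on the -x side. Under the arm hangs its foot, on top sits its knob.
- foot_axis (a point): Point on the board's top (18 mm above the bench) under the clamp's black rubber foot, 26 mm across. The foot does not spin; it sinks 12 mm for each clockwise turn of the knob. At the start it stands some 2 to 4.5 mm above the top of a blank in the slot; how far must be felt. As it presses the wood the torque rises over about 0.6 rad of turning.
- knob_grip (a point): Centre of the red wing of the clamp knob, about 155 mm above the bench, on the screw's upright axis. The wing is a bar 65 mm long (along this point's x), 15 mm thick (y) and 22 mm high. It sinks 1.9 mm for each radian turned clockwise (seen from above) until the foot meets the wood. Under it, 11 to 21 mm below this point, a neck 18 mm thick, then the clutch collar.
- clutch (a point): Top of the knob's black clutch collar, 34 mm across, 21 mm below knob_grip. Turning the free screw takes about 0.25 N m (halted, less shows); the clutch clicks over at 0.45 N m: the wing then gives by up to 0.35 rad, the torque falling to 0.33, while the screw stands still; beyond that give it is solid and overtightens. Let go, it springs back; the screw stays. Turn no faster than 0.5 rad/s.
- blank: Loose pale birch spoon blank, 210 mm long, 20 mm thick, flat, about 0.12 kg. Origin at its underside, on its centre line, 105 mm from each end; y along it towards the handle end, z up. Handle 28 mm wide; bowl end 52 mm wide and round, with straight parallel sides from y = -79 to -33 mm; an oval is pencilled on the bowl.
- handle_end (a point): Middle of the blank's square handle end, at its underside (blank y = +105 mm). Axes as the blank's.
- mallet: Rubber mallet lying by, black head 88 mm long and 62 mm thick, handle 235 mm; leave alone. Origin under the head's centre.
- dish: Walnut dish 123 x 190 x 20 mm lying by; leave alone. Origin under its centre.
- spoon: Finished dark spoon 165 mm long lying by, nearest the robot; leave alone. Origin at its underside near the bowl.
Not all that is in view belongs to the job. There is more than one size of the blank; the one meant has the size given above.

How it is judged:
By the outcome, as a careful person would: the job done as asked, in the order asked, and still so for the second after the job is handed in, with the robot touching nothing.
It also fails if it takes over 72 s, if anything falls off the work surface, if the arm or the gripper's body presses on something with over 40 N, if the wrist force passes 120 N, or if a joint passes its speed limit or range.

## Working session

There is one attempt and no reset: what is moved stays moved. The work goes in short steps, Python scripts to look and compute and a tool call to move; the robot and the scene stay as the last step left them, time stands still between calls to the robot, and variables do not carry over. Pictures are saved under pics/ and viewed, at most 10 in all, crops included, and the job is handed in when it is done.

Besides the shell and the picture viewer there is one more tool, called after "Call:" as a command line: name --argument value ..., lists and objects as JSON in quotes. carry_out: Moves the arm, as the interface text tells. Its arguments: {"type":"object","properties":{"targets":{"type":"array","items":{"type":"object","properties":{"dp":{"type":"array","items":{"type":"number"}},"yaw":{"type":"number"}}}},"fingers":{"type":"number"},"grip_force":{"type":"number"}},"required":["targets"]}

```bash
mkdir -p pics; ls; python3 - <<'E'
from rig import r
import cv2
s=r.sense();print(s, r.tip_reach)
for n in("scene","side"):
    print(n,r.get_calibration(n)); cv2.imwrite(f"pics/{n}0.png",cv2.resize(r.grab_frame(n)[:,:,::-1],(800,600),interpolation=cv2.INTER_CUBIC))
E
```

```text
pics
{'clock': 0.0, 'qpos': array([-1.14837559e+00,  3.53651986e-01,  1.63418249e+00, -2.36070274e-05,
        1.15524456e+00, -2.41749673e-03]), 'qvel': array([-0.00095488, -0.00205012,  0.00064533,  0.00038739, -0.0001747 ,
        0.00035364]), 'joint_efforts': array([ 4.83591175e-04, -6.05254626e+01, -3.42071271e+01,  9.51342327e-05,
        9.63197846e-03,  1.22656675e-05]), 'eef_pos': array([ 257.38328998, -568.98441869,  238.53861495]), 'tcp_rot': array([-3.14010623e+00,  1.79903616e-05,  4.24847795e-01]), 'contact_force': array([-0.88275845,  0.24802979,  0.15187204]), 'wrist_torque': array([-0.01099302, -0.01337791,  0.01842891]), 'grasp_force': 0.0, 'opening': 0.9977797874993047} 8.0
scene {'fx': 420.8747042353852, 'fy': 420.8747042353852, 'cx': 285.6923047486062, 'cy': 206.46740459437555, 'dist_coeffs': array([-0.08277758,  0.        ,  0.        ,  0.        ,  0.        ]), 'rvec': array([ 1.48454773,  2.00981799, -0.90426375]), 'tvec': array([  71.29005087, -248.82204636, 1444.19239245])}
side {'fx': 493.81784601384163, 'fy': 493.81784601384163, 'cx': 282.4678149448253, 'cy': 205.97131675299102, 'dist_coeffs': array([-0.17620853,  0.        ,  0.        ,  0.        ,  0.        ]), 'rvec': array([ 0.06604239, -2.88076266,  1.15951972]), 'tvec': array([ 514.6303613 ,   23.08660998, 1556.78667575])}
```

View pics/scene0.png

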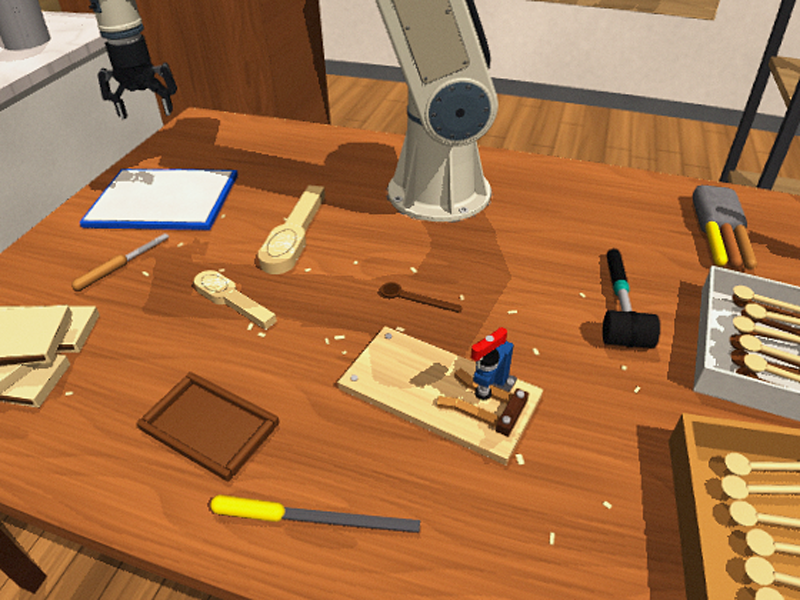

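View pics/side0.png

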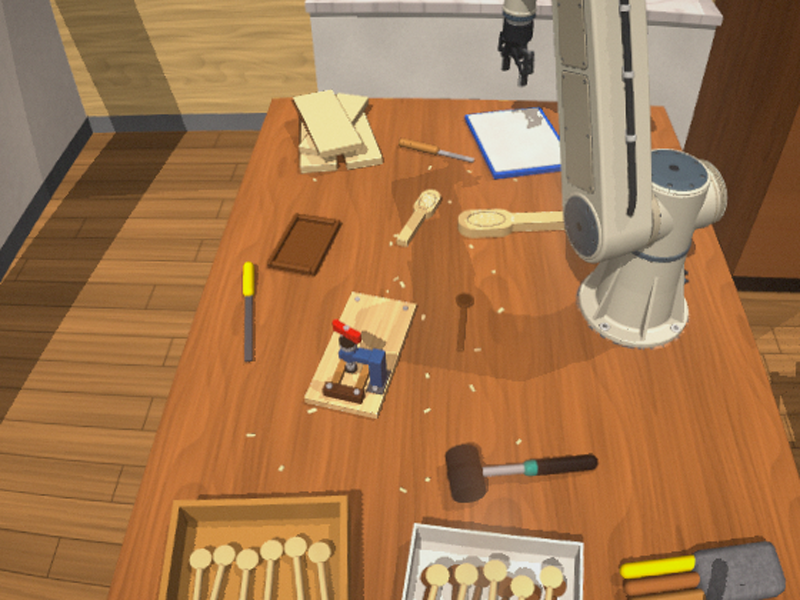

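The scene view shows two blanks: A at about (235,298) with a short handle, B at about (292,230). The jig's corners are at (385,327), (338,384), (543,390), (517,463), and its stop is at the right end. The side view shows the same layout.

```bash
cat > h.py <<'E'
import numpy as np, cv2
from scipy.optimize import least_squares
from rig import r
def K(c): return np.array([[c['fx'],0,c['cx']],[0,c['fy'],c['cy']],[0,0,1.]])
def ray(c,uv,z):
    "world point at height z seen at native pixel uv"
    n=cv2.undistortPoints(np.array([[uv]],float),K(c),c['dist_coeffs'])[0,0]
    R=cv2.Rodrigues(c['rvec'])[0]; o=-R.T@c['tvec']; d=R.T@np.array([*n,1.])
    return (o+d*(z-o[2])/d[2])
def proj(c,P): return cv2.projectPoints(np.array(P,float).reshape(-1,3),c['rvec'],c['tvec'],K(c),c['dist_coeffs'])[0][:,0]
E
python3 - <<'E'
from h import *
cs=r.get_calibration("scene"); cd=r.get_calibration("side")
def sh(c,uv,z): return ray(c,((uv[0]+.5)*.7-.5,(uv[1]+.5)*.7-.5),z).round(1)[:2]
for n,c,pts in (("scene jig",cs,[(385,327),(338,384),(517,463),(543,390)]),("side jig",cd,[(416,303),(351,293),(305,403),(377,417)])):
    print(n,[sh(c,p,18) for p in pts])
for n,c,pts in (("A scene",cs,[(195,277),(273,320)]),("A side",cd,[(434,190),(401,240)]),("B scene",cs,[(265,262),(316,188)]),("B side",cd,[(459,222),(565,218)])):
    P=[sh(c,p,20) for p in pts]; print(n,P,np.linalg.norm(P[0]-P[1]))
print("knob", [sh(cs,p,166) for p in [(473,352),(507,333)]],[sh(cd,p,166) for p in [(334,322),(360,337)]])
print("spoon",[sh(cs,p,5) for p in [(380,290),(461,309)]],"mallet",sh(cs,(632,330),40),"dish",sh(cs,(208,425),10))
E
```

```text
scene jig [array([490.1,  33.9]), array([637.3,   3.2]), array([699.8, 308.2]), array([552.8, 325.2])]
side jig [array([486.6,  29. ]), array([632.7,   3.7]), array([692.2, 304.6]), array([548.9, 330.6])]
A scene [array([ 469.6, -372.2]), array([ 534.5, -166.2])] 215.9815038377129
A side [array([ 456.1, -372.3]), array([ 530.9, -174.7])] 211.28369553754024
B scene [array([ 386.4, -259.3]), array([  96.9, -274.5])] 289.89875818982046
B side [array([ 391.8, -246.2]), array([ 127.1, -272.6])] 266.0132515496174
knob [array([640.6, 218.9]), array([590.5, 257.3])] [array([631.3, 221.9]), array([579.1, 256.6])]
spoon [array([384. , -13.2]), array([391. , 150.4])] mallet [393.6 456. ] dish [ 769.4 -163.7]
```

Blank A measures 211–216 mm, so it is the right one (B is about 270 mm or more). The jig's yaw is about -11.5° and the blank's about -18°. I'll move above the bowl and look from near.

Call:
carry_out --targets '[{"dp": [305,-131,20],"yaw": -47},{"dp": [305,-131,20],"yaw": -47},{"dp": [305,-131,20],"yaw": -47},{"dp": [305,-131,20],"yaw": -47},{"dp": [305,-131,20],"yaw": -47},{"dp": [305,-131,20],"yaw": -47},{"dp": [305,-131,20],"yaw": -47},{"dp": [305,-131,20],"yaw": -47},{"dp": [305,-131,20],"yaw": -47},{"dp": [305,-131,20],"yaw": -47}]'

```text
clock: 1.35
eef_pos: [480.9, -325.2, 219.3]
tcp_rot: [3.142, 0.0, 1.243]
contact_force: [-0.3, 0.0, 0.1]
opening: 0.997
grasp_force: 0.0
```

```bash
cat > look.py <<'E'
import sys; from h import *
n,name=sys.argv[1:3]; s=r.sense(); c=r.get_calibration(n); f=r.grab_frame(n)
np.save(f"pics/{name}.npy",np.array([c,f],dtype=object),allow_pickle=True)
cv2.imwrite(f"pics/{name}.png",cv2.resize(f[:,:,::-1],(800,600),interpolation=cv2.INTER_CUBIC))
print(s['clock'],s['eef_pos'],s['tcp_rot'],s['qpos'][5])
E
python3 look.py wrist w1
```

```text
1.35 [ 480.86568469 -325.24306636  219.33406883] [3.14156241e+00 5.25454639e-05 1.24348429e+00] -0.2699150215835271
```

View pics/w1.png

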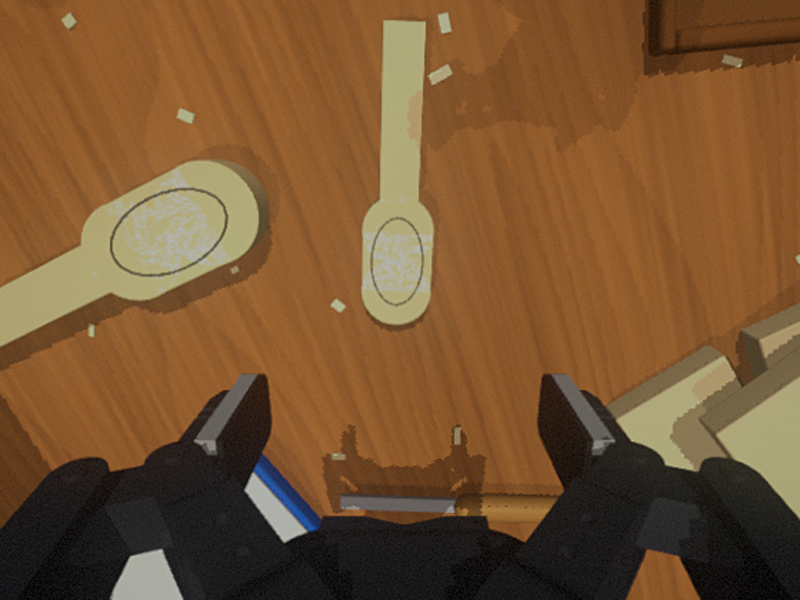

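The wrist view shows the blank almost aligned: handle end corners at (384,20) and (426,22), bowl sides at x=362 and 433 at row 260, bowl tip at (397,325). Other stuff is clear of it.

```bash
python3 - <<'E'
from h import *
c,f=np.load("pics/w1.npy",allow_pickle=True)
sh=lambda p:ray(c,((p[0]+.5)*.7-.5,(p[1]+.5)*.7-.5),20)[:2]
he=(sh((384,20))+sh((426,22)))/2; L,R=sh((362,262)),sh((433,262)); tip=sh((397,325))
print("handle",he,"tip",tip,"len",np.linalg.norm(he-tip),"bowlw",np.linalg.norm(L-R),"hw",np.linalg.norm(sh((384,20))-sh((426,22))))
d=(he-(L+R)/2); print("bowl mid",(L+R)/2,"dirs",np.degrees(np.arctan2(d[1],d[0])),np.degrees(np.arctan2(*(he-tip)[::-1])))
d=(he-tip)/np.linalg.norm(he-tip); print("grasp pt y=-56:",he-161*d, tip+49*d)
s=r.sense(); y=s['tcp_rot'][2]; g=he-161*d-s['eef_pos'][:2]
print("dp", g@[np.cos(y),np.sin(y)], g@[np.sin(y),-np.cos(y)], "yaw now",np.degrees(y))
E
```

```text
handle [ 531.85078646 -178.98741982] tip [ 458.42791128 -376.3810083 ] len 210.606617595382 bowlw 52.63933848411038 hw 27.207550736202162
bowl mid [ 475.07833869 -329.17753596] dirs 69.29321297226132 69.59672144030363
grasp pt y=-56: [ 475.72205205 -329.88660859] [ 475.51056958 -330.45516824]
dp -6.200350891165886 -3.4562080211152284 yaw now 71.26094301543513
```

Call:
carry_out --targets '[{"dp": [-6,-3.5,60],"yaw": 1.7},{"dp": [-6,-3.5,120],"yaw": 1.7},{"dp": [-6,-3.5,170],"yaw": 1.7},{"dp": [-6,-3.5,195],"yaw": 1.7},{"dp": [-6,-3.5,207],"yaw": 1.7},{"dp": [-6,-3.5,207],"yaw": 1.7}]'

```text
clock: 2.15
eef_pos: [476.1, -329.1, 12.1]
tcp_rot: [-3.141, -0.0, 1.215]
contact_force: [0.5, -0.9, 0.9]
opening: 1.002
grasp_force: 0.0
```

Call:
carry_out --targets '[{"dp": [0,0,0],"yaw": 0},{"dp": [0,0,0],"yaw": 0},{"dp": [0,0,0],"yaw": 0},{"dp": [0,0,0],"yaw": 0},{"dp": [0,0,0],"yaw": 0},{"dp": [0,0,0],"yaw": 0}]' --fingers -1 --grip_force 40

```text
clock: 2.9
eef_pos: [477.0, -329.5, 13.7]
tcp_rot: [3.14, 0.001, 1.216]
contact_force: [-0.5, 0.0, 4.4]
opening: 0.599
grasp_force: 41.4
```

```bash
python3 - <<'E'
from h import *
s=r.sense();print(s['clock'],s['eef_pos'],s['tcp_rot'],s['opening'],s['grasp_force'],r.tip_reach,s['contact_force'])
E
```

```text
2.9 [ 476.96602528 -329.47358719   13.69651818] [3.13961795e+00 5.87788611e-04 1.21563776e+00] 0.5991243644021417 41.389431953430176 8.0 [-5.19047738e-01  8.83789141e-04  4.43975709e+00]
```

Call:
carry_out --targets '[{"dp": [0,0,-20],"yaw": 0},{"dp": [0,0,-70],"yaw": 0},{"dp": [50,-6,-70],"yaw": -2},{"dp": [100,-12,-70],"yaw": -4},{"dp": [150,-18,-70],"yaw": -6},{"dp": [200,-24,-70],"yaw": -8.8},{"dp": [250,-30,-70],"yaw": -8.8},{"dp": [300,-36,-70],"yaw": -8.8},{"dp": [330,-38.4,-70],"yaw": -8.8},{"dp": [337,-38.4,-70],"yaw": -8.8},{"dp": [337,-38.4,-70],"yaw": -8.8}]'

```text
clock: 4.28
eef_pos: [557.7, 0.2, 83.1]
tcp_rot: [3.141, 0.0, 1.37]
contact_force: [-0.5, -0.7, -1.6]
opening: 0.596
grasp_force: 42.5
```

```bash
python3 look.py wrist w2; python3 - <<'E'
from h import *
c,f=np.load("pics/w2.npy",allow_pickle=True)
R=cv2.Rodrigues(c['rvec'])[0]; print("cam",-R.T@c['tvec'], r.sense()['opening'],r.sense()['contact_force'])
E
```

```text
4.275 [5.57694663e+02 1.96099271e-01 8.31058473e+01] [3.14071859e+00 4.89551740e-05 1.36983947e+00] 0.19896835083951991
cam [573.50551688  74.21698349 218.09731808] 0.6001031482675443 [-0.17771933  0.11370724 -1.00646855]
```

View pics/w2.png

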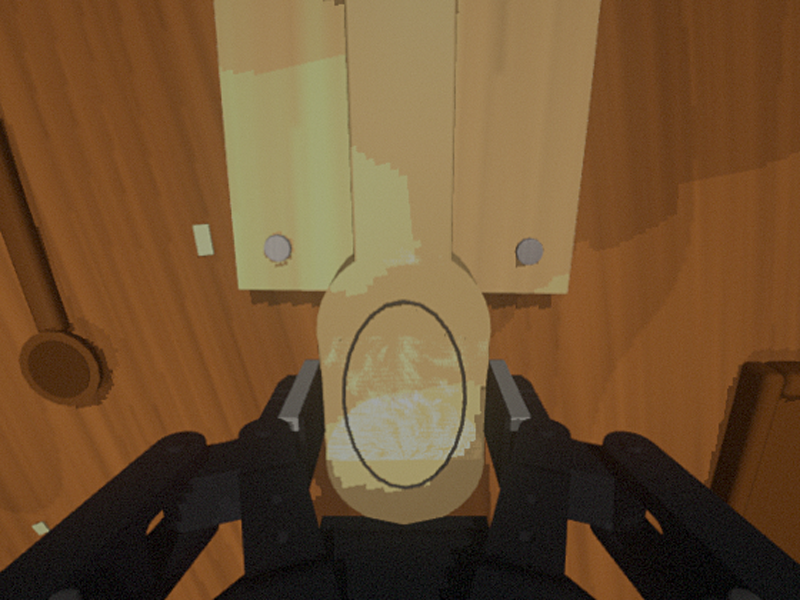

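The picture shows the held blank centred over the board: handle edges (347,0)-(354,240) and (457,0)-(453,240), board corners (240,290) and (568,293), board edges reaching (215,0) and (600,0).

```bash
python3 - <<'E'
from h import *
c,f=np.load("pics/w2.npy",allow_pickle=True)
sh=lambda p,z:ray(c,((p[0]+.5)*.7-.5,(p[1]+.5)*.7-.5),z)[:2]
ang=lambda d:np.degrees(np.arctan2(d[1],d[0]))
a,b,a2,b2=[sh(p,18) for p in((240,290),(568,293),(215,0),(600,0))]
print("jig near",a,b,np.linalg.norm(a-b),"mid",(a+b)/2,"ang",ang(a2-a),ang(b2-b),ang(b-a)+90)
for zt in(86,90):
    l,l2,q,q2=[sh(p,zt) for p in((354,240),(347,0),(453,240),(457,0))]
    print(zt,"handle",(l+q)/2,(l2+q2)/2,"w",np.linalg.norm(l-q),np.linalg.norm(l2-q2),"ang",ang(l2-l),ang(q2-q), "bowltip",sh((404,523),zt))
# refine jig: initial scene/side corners
E
```

```text
jig near [488.20530254  28.67690826] [634.03992593  -2.48695086] 149.12720575500518 mid [561.12261424  13.0949787 ] ang 77.72256747340708 77.99019890914742 77.93770808944471
86 handle [568.24940942  49.17314371] [580.21927666 109.74898265] w 28.595481890015304 27.85810732814169 ang 78.48016470660652 79.16438847821998 bowltip [547.94500417 -51.22130841]
90 handle [568.40856806  49.93148885] [580.01597928 108.67304864] w 27.72959052123977 27.01454418139568 ang 78.48016470660642 79.16438847821986 bowltip [548.71899453 -47.42294842]
```

Call:
carry_out --targets '[{"dp": [14,0.6,0],"yaw": 0.6},{"dp": [28,0.8,0],"yaw": 0.6},{"dp": [28,0.8,20],"yaw": 0.6},{"dp": [28,0.8,38],"yaw": 0.6},{"dp": [28,0.8,44],"yaw": 0.6},{"dp": [28,0.8,47],"yaw": 0.6},{"dp": [28,0.8,49],"yaw": 0.6},{"dp": [28,0.8,49],"yaw": 0.6}]'

```text
clock: 5.32
eef_pos: [564.1, 27.6, 33.6]
tcp_rot: [3.141, -0.0, 1.358]
contact_force: [0.5, 0.2, -0.4]
opening: 0.595
grasp_force: 42.5
```

```bash
python3 look.py scene s2; python3 - <<'E'
from h import *
c,f=np.load("pics/s2.npy",allow_pickle=True)
cv2.imwrite("pics/s2c.png",cv2.resize(f[200:340,220:400,::-1],(720,560),interpolation=cv2.INTER_CUBIC))
E
```

```text
5.325 [564.12554741  27.58343386  33.56161886] [ 3.14112844e+00 -1.13498799e-04  1.35848390e+00] 0.2585294899213724
```

View pics/s2c.png

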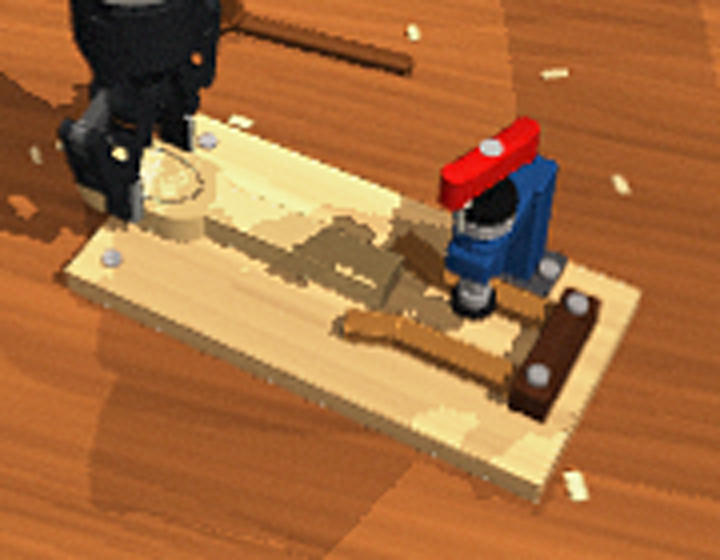

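The crop shows the handle end inside the flared mouth, between the cleats, just short of the foot. I'll lower to contact, then slide.

Call:
carry_out --targets '[{"dp": [0,0,1],"yaw": 0},{"dp": [0,0,1.8],"yaw": 0},{"dp": [0,0,1.8],"yaw": 0}]'

```text
clock: 5.75
eef_pos: [564.0, 27.6, 31.7]
tcp_rot: [3.141, -0.0, 1.359]
contact_force: [-1.3, 0.3, 2.3]
opening: 0.598
grasp_force: 42.9
```

Call:
carry_out --targets '[{"dp": [8,0,0],"yaw": 0},{"dp": [16,0,0],"yaw": 0},{"dp": [24,0,0],"yaw": 0},{"dp": [32,0,0],"yaw": 0},{"dp": [40,0,0],"yaw": 0},{"dp": [40,0,0],"yaw": 0}]'

```text
clock: 6.5
eef_pos: [572.9, 68.0, 31.7]
tcp_rot: [3.141, -0.001, 1.359]
contact_force: [0.5, 4.2, 4.7]
opening: 0.595
grasp_force: 43.1
```

Call:
carry_out --targets '[{"dp": [8,0,0],"yaw": 0},{"dp": [16,0,0],"yaw": 0},{"dp": [24,0,0],"yaw": 0},{"dp": [32,0,0],"yaw": 0},{"dp": [32,0,0],"yaw": 0}]'

```text
clock: 7.12
eef_pos: [579.4, 98.7, 31.7]
tcp_rot: [3.141, -0.001, 1.359]
contact_force: [-0.7, 2.3, 5.5]
opening: 0.601
grasp_force: 43.3
```

```bash
python3 look.py scene s3; python3 - <<'E'
from h import *
c,f=np.load("pics/s3.npy",allow_pickle=True)
cv2.imwrite("pics/s3c.png",cv2.resize(f[200:340,250:390,::-1],(600,600),interpolation=cv2.INTER_CUBIC))
E
```

```text
7.125 [579.42603619  98.69084233  31.70290394] [ 3.14106205e+00 -5.96107143e-04  1.35879267e+00] 0.37755063142289436
```

View pics/s3c.png

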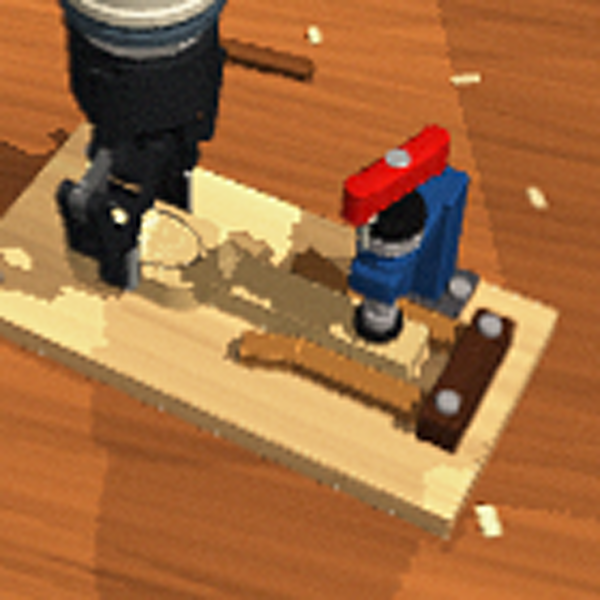

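The handle is under the foot with its end at about (425,355); a gap of roughly 15 mm remains to the stop.

Call:
carry_out --targets '[{"dp": [5,0,0],"yaw": 0},{"dp": [10,0,0],"yaw": 0},{"dp": [12,0,0],"yaw": 0},{"dp": [13,0,0],"yaw": 0},{"dp": [13,0,0],"yaw": 0}]'

```text
clock: 7.8
eef_pos: [581.9, 110.5, 31.7]
tcp_rot: [3.141, 0.0, 1.359]
contact_force: [-0.9, -3.8, 6.9]
opening: 0.598
grasp_force: 43.4
```

Call:
carry_out --targets '[{"dp": [0.7,0,0],"yaw": 0},{"dp": [1.4,0,0],"yaw": 0},{"dp": [2,0,0],"yaw": 0},{"dp": [2,0,0],"yaw": 0}]'

```text
clock: 8.3
eef_pos: [582.3, 112.3, 31.7]
tcp_rot: [3.141, 0.001, 1.359]
contact_force: [-0.8, -4.2, 6.8]
opening: 0.593
grasp_force: 43.4
```

Call:
carry_out --targets '[{"dp": [0.5,0,0],"yaw": 0},{"dp": [1,0,0],"yaw": 0},{"dp": [1.5,0,0],"yaw": 0},{"dp": [1.5,0,0],"yaw": 0}]'

```text
clock: 8.8
eef_pos: [582.6, 113.7, 31.7]
tcp_rot: [3.141, 0.001, 1.359]
contact_force: [-1.3, -4.3, 5.8]
opening: 0.598
grasp_force: 43.4
```

Call:
carry_out --targets '[{"dp": [0.5,0,0],"yaw": 0},{"dp": [1,0,0],"yaw": 0},{"dp": [1.5,0,0],"yaw": 0},{"dp": [1.5,0,0],"yaw": 0}]'

```text
clock: 9.3
eef_pos: [582.8, 114.8, 31.7]
tcp_rot: [3.142, 0.001, 1.359]
contact_force: [-1.7, -7.6, 7.5]
opening: 0.592
grasp_force: 43.5
```

Call:
carry_out --targets '[{"dp": [0.5,0,0],"yaw": 0},{"dp": [1,0,0],"yaw": 0},{"dp": [1,0,0],"yaw": 0}]'

```text
clock: 9.68
eef_pos: [582.8, 114.9, 31.7]
tcp_rot: [-3.141, 0.002, 1.359]
contact_force: [-2.6, -12.4, 10.3]
opening: 0.594
grasp_force: 43.6
```

Against the stop: TCP halted and the force is rising. That puts the handle end at jig y ≈ 115. Relax, release, lift.

Call:
carry_out --targets '[{"dp": [-1.2,0,0],"yaw": 0},{"dp": [-1.2,0,0],"yaw": 0}]'

```text
clock: 9.93
eef_pos: [582.8, 114.8, 31.7]
tcp_rot: [3.141, 0.001, 1.359]
contact_force: [-0.4, -4.8, 7.9]
opening: 0.598
grasp_force: 43.4
```

Call:
carry_out --targets '[{"dp": [0,0,-0.5],"yaw": 0},{"dp": [0,0,-0.5],"yaw": 0},{"dp": [0,0,-0.5],"yaw": 0},{"dp": [0,0,-0.5],"yaw": 0},{"dp": [0,0,-0.5],"yaw": 0}]' --fingers 1

```text
clock: 10.55
eef_pos: [582.8, 115.4, 31.9]
tcp_rot: [-3.142, -0.0, 1.359]
contact_force: [0.9, -1.5, -0.0]
opening: 1.001
grasp_force: 0.0
```

Call:
carry_out --targets '[{"dp": [0,0,-20],"yaw": 0},{"dp": [-30,0,-70],"yaw": 0},{"dp": [-60,0,-120],"yaw": 0},{"dp": [-60,0,-180],"yaw": 0},{"dp": [-60,0,-230],"yaw": 0},{"dp": [-30,0,-250],"yaw": 0},{"dp": [10,0,-250],"yaw": 0},{"dp": [40,0,-250],"yaw": 0},{"dp": [40,0,-250],"yaw": 0},{"dp": [40,0,-250],"yaw": 0}]'

```text
clock: 11.8
eef_pos: [590.9, 154.0, 282.7]
tcp_rot: [3.141, 0.0, 1.359]
contact_force: [-0.5, 0.1, -0.3]
opening: 0.999
grasp_force: 0.0
```

```bash
python3 look.py wrist w3
```

```text
11.8 [590.91800472 154.03540968 282.70338363] [3.14121803e+00 2.18813265e-04 1.35888331e+00] 0.46478170161114996
```

View pics/w3.png

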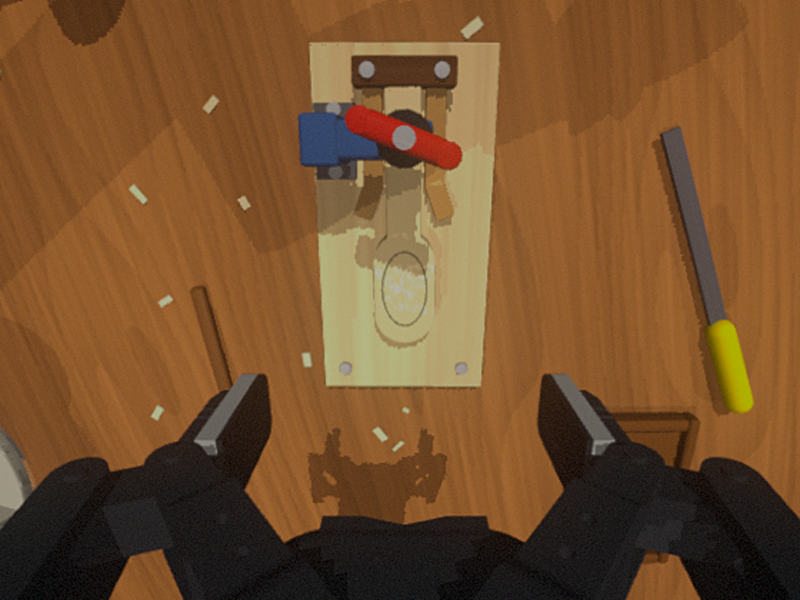

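The blank lies in the slot against the stop. The knob's centre cap is at (404,138), and the wing runs from (347,115) to (460,158).

```bash
python3 - <<'E'
from h import *
c,f=np.load("pics/w3.npy",allow_pickle=True)
sh=lambda p,z:ray(c,((p[0]+.5)*.7-.5,(p[1]+.5)*.7-.5),z)[:2]
ang=lambda d:np.degrees(np.arctan2(d[1],d[0]))
# wing by colour
hsv=cv2.cvtColor(f,cv2.COLOR_RGB2HSV); m=((hsv[...,0]<6)|(hsv[...,0]>174))&(hsv[...,1]>200)&(hsv[...,2]>120)
m[:50]=0;m[140:]=0; m[:,:220]=0;m[:,340:]=0
yx=np.argwhere(m); P=np.array([sh((x/.7+.2,y/.7+.2),166) for y,x in yx]); mu=P.mean(0); w,v=np.linalg.eigh(np.cov((P-mu).T)); u=v[:,1]
t=(P-mu)@u; n=(P-mu)@v[:,0]; print(len(P),"wing mean",mu,"ang",ang(u),"len",np.ptp(t),"thick",np.ptp(n),"midends",mu+u*(t.max()+t.min())/2)
k=sh((404,138),167); print("cap",k)
a,b=[sh(p,18) for p in((326,386),(482,386))]; a2,b2=[sh(p,18) for p in((310,42),(499,42))]
print("jig near mid",(a+b)/2,"far",(a2+b2)/2,"len",np.linalg.norm(a2+b2-a-b)/2)
s0,s1=sh((352,87),40),sh((457,87),40);print("stop face lower-top edge",(s0+s1)/2,np.linalg.norm(s0-s1))
d=(a2+b2-a-b);d/=np.linalg.norm(d);print("jig ang",ang(d),"clamp from jig",(a+b+a2+b2)/4+75*d,"blank bowl tip y", )
s=r.sense();y=s['tcp_rot'][2];g=k-s['eef_pos'][:2];print("dp",g@[np.cos(y),np.sin(y)],g@[np.sin(y),-np.cos(y)],"yaw",np.degrees(y))
E
```

```text
1177 wing mean [607.77937384 234.2018741 ] ang 147.22761679074574 len 62.67903240483366 thick 13.672410579351569 midends [608.58441368 233.68361035]
cap [608.50155071 232.54522926]
jig near mid [561.06711569  12.39336447] far [624.62850561 305.99983093] len 300.4077353045408
stop face lower-top edge [617.10791557 271.04150778] 79.39260901721437
jig ang 77.78482082113823 clamp from jig [608.71659059 232.49858828] blank bowl tip y
dp 80.76493870306624 0.5562984924967106 yaw 77.82307225928895
```

Call:
carry_out --targets '[{"dp": [30,0.5,0],"yaw": -10},{"dp": [60,0.5,0],"yaw": -20},{"dp": [81,0.5,0],"yaw": -30},{"dp": [81,0.5,0],"yaw": -40},{"dp": [81,0.5,0],"yaw": -50},{"dp": [81,0.5,20],"yaw": -60},{"dp": [81,0.5,50],"yaw": -69.4},{"dp": [81,0.5,80],"yaw": -69.4},{"dp": [81,0.5,105],"yaw": -69.4},{"dp": [81,0.5,115],"yaw": -69.4},{"dp": [81,0.5,115],"yaw": -69.4},{"dp": [81,0.5,115],"yaw": -69.4}]'

```text
clock: 13.35
eef_pos: [609.5, 233.6, 168.3]
tcp_rot: [3.14, 0.001, 2.57]
contact_force: [0.9, -0.5, -0.4]
opening: 1.002
grasp_force: 0.0
```

```bash
cat > st.py <<'E'
from h import *
s=r.sense();y=s['tcp_rot'][2]
print("t%.2f"%s['clock'],s['eef_pos'].round(2),"yaw %.2f deg"%np.degrees(y),"F",s['contact_force'].round(2),"M",s['wrist_torque'].round(3),"eff6 %.3f q6 %.3f"%(s['joint_efforts'][5],s['qpos'][5]),"op %.3f gf %.1f"%(s['opening'],s['grasp_force']))
E
python3 st.py
```

```text
t13.35 [609.51 233.56 168.26] yaw 147.22 deg F [ 0.9  -0.49 -0.44] M [-0.039  0.019 -0.018] eff6 -0.002 q6 -0.635 op 1.002 gf 0.0
```

Call:
carry_out --targets '[{"dp": [0.2,-1.2,0],"yaw": 0},{"dp": [0.2,-1.2,0],"yaw": 0}]'

```text
clock: 13.6
eef_pos: [608.2, 232.7, 167.7]
tcp_rot: [3.141, 0.001, 2.57]
contact_force: [-0.4, 1.3, 0.3]
opening: 0.998
grasp_force: 0.0
```

Call:
carry_out --targets '[{"dp": [0,0,0],"yaw": 0},{"dp": [0,0,0],"yaw": 0},{"dp": [0,0,0],"yaw": 0},{"dp": [0,0,0],"yaw": 0},{"dp": [0,0,0],"yaw": 0},{"dp": [0,0,0],"yaw": 0},{"dp": [0,0,0],"yaw": 0},{"dp": [0,0,0],"yaw": 0}]' --fingers -1 --grip_force 60

```text
clock: 14.6
eef_pos: [608.1, 232.8, 167.2]
tcp_rot: [3.141, 0.0, 2.57]
contact_force: [0.2, 0.5, 2.0]
opening: 0.149
grasp_force: 58.9
```

```bash
python3 st.py; python3 look.py side d1; python3 - <<'E'
from h import *
c,f=np.load("pics/d1.npy",allow_pickle=True)
u,v=proj(c,[608,232,155])[0].astype(int); print(u,v)
cv2.imwrite("pics/d1c.png",cv2.resize(f[max(v-50,0):v+50,u-50:u+50,::-1],(600,600),interpolation=cv2.INTER_CUBIC))
E
```

```text
t14.60 [608.14 232.76 167.17] yaw 147.24 deg F [0.24 0.46 1.95] M [ 0.141 -0.016 -0.045] eff6 -0.056 q6 -0.636 op 0.149 gf 58.9
14.6 [608.1383437 232.7591485 167.1650768] [3.14121794e+00 2.27322053e-04 2.56979394e+00] -0.6358053076409244
242 231
```

View pics/d1c.png

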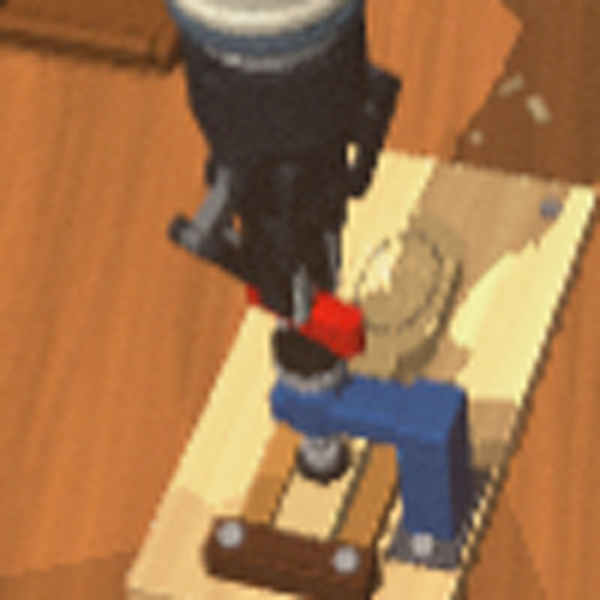

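The pads hold the wing squarely at (320,300), above the clutch collar. I'll turn the free part while following the sink.

Call:
carry_out --targets '[{"dp": [0,0,0.1],"yaw": 3},{"dp": [0,0,0.2],"yaw": 6},{"dp": [0,0,0.3],"yaw": 9},{"dp": [0,0,0.4],"yaw": 12},{"dp": [0,0,0.5],"yaw": 15},{"dp": [0,0,0.6],"yaw": 18},{"dp": [0,0,0.7],"yaw": 21},{"dp": [0,0,0.8],"yaw": 24},{"dp": [0,0,0.9],"yaw": 27},{"dp": [0,0,1],"yaw": 30}]'

```text
clock: 15.9
eef_pos: [608.0, 232.7, 166.2]
tcp_rot: [3.141, 0.0, 2.045]
contact_force: [0.7, 0.6, 4.0]
opening: 0.151
grasp_force: 59.1
```

```bash
python3 st.py
```

```text
t15.90 [608.03 232.71 166.18] yaw 117.17 deg F [0.67 0.61 3.98] M [0.099 0.068 0.222] eff6 -0.453 q6 -0.111 op 0.151 gf 59.1
```

Call:
carry_out --targets '[{"dp": [0,0,0.1],"yaw": 3},{"dp": [0,0,0.2],"yaw": 6},{"dp": [0,0,0.3],"yaw": 9},{"dp": [0,0,0.4],"yaw": 12},{"dp": [0,0,0.5],"yaw": 15},{"dp": [0,0,0.6],"yaw": 18},{"dp": [0,0,0.7],"yaw": 21},{"dp": [0,0,0.8],"yaw": 24}]'

```text
clock: 16.9
eef_pos: [607.9, 232.7, 165.4]
tcp_rot: [3.142, 0.0, 1.626]
contact_force: [0.1, 0.9, 3.0]
opening: 0.147
grasp_force: 59.1
```

```bash
python3 st.py
```

```text
t16.90 [607.95 232.7  165.39] yaw 93.17 deg F [0.13 0.89 3.04] M [0.111 0.174 0.215] eff6 -0.453 q6 0.308 op 0.147 gf 59.1
```

Call:
carry_out --targets '[{"dp": [0,0,0.1],"yaw": 3},{"dp": [0,0,0.2],"yaw": 6},{"dp": [0,0,0.3],"yaw": 9},{"dp": [0,0,0.4],"yaw": 12}]'

```text
clock: 17.4
eef_pos: [607.9, 232.7, 165.0]
tcp_rot: [-3.141, 0.0, 1.417]
contact_force: [-0.6, -0.8, 3.9]
opening: 0.149
grasp_force: 59.1
```

```bash
python3 st.py
```

```text
t17.40 [607.88 232.72 164.95] yaw 81.17 deg F [-0.58 -0.76  3.88] M [0.183 0.218 0.212] eff6 -0.453 q6 0.517 op 0.149 gf 59.1
```

Call:
carry_out --targets '[{"dp": [0,0,0.1],"yaw": 3},{"dp": [0,0,0.2],"yaw": 6},{"dp": [0,0,0.3],"yaw": 9},{"dp": [0,0,0.4],"yaw": 12}]'

```text
clock: 17.9
eef_pos: [607.8, 232.8, 164.6]
tcp_rot: [-3.141, 0.0, 1.207]
contact_force: [-1.0, 0.4, 3.8]
opening: 0.147
grasp_force: 59.1
```

```bash
python3 st.py
```

```text
t17.90 [607.85 232.76 164.56] yaw 69.17 deg F [-0.98  0.43  3.83] M [0.196 0.173 0.21 ] eff6 -0.453 q6 0.727 op 0.147 gf 59.1
```

Call:
carry_out --targets '[{"dp": [0,0,0.1],"yaw": 3},{"dp": [0,0,0.2],"yaw": 6},{"dp": [0,0,0.3],"yaw": 9}]'

```text
clock: 18.27
eef_pos: [607.9, 232.7, 164.3]
tcp_rot: [-3.141, 0.0, 1.05]
contact_force: [-0.2, 1.6, 3.6]
opening: 0.145
grasp_force: 59.1
```

```bash
python3 st.py
```

```text
t18.27 [607.86 232.75 164.29] yaw 60.17 deg F [-0.23  1.58  3.63] M [0.178 0.245 0.253] eff6 -0.453 q6 0.884 op 0.145 gf 59.1
```

Call:
carry_out --targets '[{"dp": [0,0,0.1],"yaw": 3},{"dp": [0,0,0.2],"yaw": 6},{"dp": [0,0,0.3],"yaw": 9}]'

```text
clock: 18.65
eef_pos: [607.9, 232.8, 164.0]
tcp_rot: [-3.141, 0.0, 0.893]
contact_force: [-0.3, 1.4, 4.1]
opening: 0.153
grasp_force: 59.1
```

```bash
python3 st.py
```

```text
t18.65 [607.86 232.79 163.97] yaw 51.16 deg F [-0.33  1.4   4.14] M [0.214 0.264 0.252] eff6 -0.453 q6 1.041 op 0.153 gf 59.1
```

Call:
carry_out --targets '[{"dp": [0,0,0.1],"yaw": 3},{"dp": [0,0,0.2],"yaw": 6}]'

```text
clock: 18.9
eef_pos: [607.8, 232.8, 163.8]
tcp_rot: [-3.141, 0.0, 0.788]
contact_force: [-1.6, 1.1, 3.4]
opening: 0.15
grasp_force: 59.1
```

```bash
python3 st.py
```

```text
t18.90 [607.83 232.82 163.79] yaw 45.17 deg F [-1.58  1.08  3.41] M [0.227 0.202 0.273] eff6 -0.453 q6 1.146 op 0.150 gf 59.1
```

Call:
carry_out --targets '[{"dp": [0,0,0.1],"yaw": 3},{"dp": [0,0,0.2],"yaw": 6}]'

```text
clock: 19.15
eef_pos: [607.8, 232.9, 163.6]
tcp_rot: [-3.141, 0.0, 0.684]
contact_force: [-1.0, 1.7, 4.0]
opening: 0.152
grasp_force: 59.1
```

```bash
python3 st.py
```

```text
t19.15 [607.83 232.86 163.6 ] yaw 39.17 deg F [-1.04  1.73  3.96] M [0.241 0.231 0.217] eff6 -0.453 q6 1.250 op 0.152 gf 59.1
```

Call:
carry_out --targets '[{"dp": [0,0,0.1],"yaw": 3},{"dp": [0,0,0.2],"yaw": 6}]'

```text
clock: 19.4
eef_pos: [607.8, 232.9, 163.4]
tcp_rot: [-3.141, 0.0, 0.579]
contact_force: [-1.5, 1.1, 4.9]
opening: 0.152
grasp_force: 59.2
```

```bash
python3 st.py
```

```text
t19.40 [607.83 232.88 163.41] yaw 33.17 deg F [-1.49  1.12  4.86] M [0.282 0.283 0.253] eff6 -0.447 q6 1.355 op 0.152 gf 59.2
```

Call:
carry_out --targets '[{"dp": [0,0,0.1],"yaw": 3},{"dp": [0,0,0.2],"yaw": 6}]'

```text
clock: 19.65
eef_pos: [607.9, 232.9, 163.4]
tcp_rot: [-3.141, -0.0, 0.474]
contact_force: [-1.0, 0.8, 4.4]
opening: 0.152
grasp_force: 59.3
```

```bash
python3 st.py
```

```text
t19.65 [607.93 232.93 163.38] yaw 27.17 deg F [-0.96  0.82  4.4 ] M [0.289 0.23  0.277] eff6 -0.420 q6 1.460 op 0.152 gf 59.3
```

The wing stopped sinking near yaw 33°, so the foot has met the wood. The click is expected roughly 34° on.

Call:
carry_out --targets '[{"dp": [0,0,-0.1],"yaw": 3},{"dp": [0,0,-0.1],"yaw": 6}]'

```text
clock: 19.9
eef_pos: [607.8, 232.9, 163.4]
tcp_rot: [-3.141, -0.0, 0.37]
contact_force: [-2.0, 2.2, 4.3]
opening: 0.148
grasp_force: 59.2
```

```bash
python3 st.py
```

```text
t19.90 [607.85 232.94 163.36] yaw 21.17 deg F [-2.02  2.17  4.27] M [0.339 0.267 0.359] eff6 -0.393 q6 1.565 op 0.148 gf 59.2
```

Call:
carry_out --targets '[{"dp": [0,0,0],"yaw": 3},{"dp": [0,0,0],"yaw": 6}]'

```text
clock: 20.15
eef_pos: [607.8, 232.9, 163.3]
tcp_rot: [-3.141, 0.0, 0.265]
contact_force: [-1.5, 0.8, 3.9]
opening: 0.151
grasp_force: 59.2
```

```bash
python3 st.py
```

```text
t20.15 [607.84 232.93 163.33] yaw 15.18 deg F [-1.55  0.78  3.93] M [0.362 0.23  0.37 ] eff6 -0.367 q6 1.669 op 0.151 gf 59.2
```

Call:
carry_out --targets '[{"dp": [0,0,0],"yaw": 3},{"dp": [0,0,0],"yaw": 6}]'

```text
clock: 20.4
eef_pos: [607.8, 233.0, 163.3]
tcp_rot: [-3.141, 0.0, 0.16]
contact_force: [-0.9, 0.7, 4.6]
opening: 0.143
grasp_force: 59.2
```

```bash
python3 st.py
```

```text
t20.40 [607.85 232.96 163.35] yaw 9.18 deg F [-0.85  0.74  4.59] M [0.383 0.208 0.393] eff6 -0.340 q6 1.774 op 0.143 gf 59.2
```

Call:
carry_out --targets '[{"dp": [0,0,0],"yaw": 3}]'

```text
clock: 20.52
eef_pos: [607.8, 233.0, 163.3]
tcp_rot: [-3.141, 0.0, 0.108]
contact_force: [0.0, 1.8, 3.7]
opening: 0.149
grasp_force: 59.2
```

```bash
python3 st.py
```

```text
t20.52 [607.84 232.98 163.32] yaw 6.18 deg F [0.01 1.77 3.68] M [0.381 0.184 0.346] eff6 -0.327 q6 1.826 op 0.149 gf 59.2
```

Call:
carry_out --targets '[{"dp": [0,0,0],"yaw": 3}]'

```text
clock: 20.65
eef_pos: [607.9, 233.0, 163.3]
tcp_rot: [-3.141, 0.0, 0.056]
contact_force: [-1.0, 2.1, 4.4]
opening: 0.151
grasp_force: 59.2
```

```bash
python3 st.py
```

```text
t20.65 [607.86 232.98 163.31] yaw 3.18 deg F [-1.01  2.12  4.39] M [0.352 0.224 0.408] eff6 -0.314 q6 1.879 op 0.151 gf 59.2
```

Call:
carry_out --targets '[{"dp": [0,0,0],"yaw": 3}]'

```text
clock: 20.78
eef_pos: [607.8, 233.0, 163.3]
tcp_rot: [-3.141, 0.0, 0.003]
contact_force: [-2.5, 1.2, 3.5]
opening: 0.147
grasp_force: 59.2
```

```bash
python3 st.py
```

```text
t20.77 [607.84 233.   163.32] yaw 0.18 deg F [-2.46  1.18  3.5 ] M [0.347 0.241 0.386] eff6 -0.301 q6 1.931 op 0.147 gf 59.2
```

Call:
carry_out --targets '[{"dp": [0,0,0],"yaw": 3}]'

```text
clock: 20.9
eef_pos: [607.8, 233.0, 163.3]
tcp_rot: [-3.141, 0.0, -0.049]
contact_force: [-0.6, 1.8, 4.1]
opening: 0.156
grasp_force: 59.2
```

```bash
python3 st.py
```

```text
t20.90 [607.84 232.97 163.29] yaw -2.82 deg F [-0.63  1.81  4.05] M [0.387 0.227 0.411] eff6 -0.287 q6 1.983 op 0.156 gf 59.2
```

Call:
carry_out --targets '[{"dp": [0,0,0],"yaw": 3}]'

```text
clock: 21.02
eef_pos: [607.8, 233.0, 163.3]
tcp_rot: [-3.141, 0.0, -0.101]
contact_force: [-1.9, 1.7, 4.0]
opening: 0.146
grasp_force: 59.2
```

```bash
python3 st.py
```

```text
t21.02 [607.83 233.   163.28] yaw -5.81 deg F [-1.93  1.72  3.96] M [0.424 0.232 0.388] eff6 -0.274 q6 2.036 op 0.146 gf 59.2
```

Call:
carry_out --targets '[{"dp": [0,0,0],"yaw": 3}]'

```text
clock: 21.15
eef_pos: [607.9, 233.0, 163.3]
tcp_rot: [-3.141, 0.0, -0.154]
contact_force: [-1.5, 1.5, 3.7]
opening: 0.149
grasp_force: 59.2
```

```bash
python3 st.py
```

```text
t21.15 [607.87 233.01 163.3 ] yaw -8.81 deg F [-1.46  1.49  3.7 ] M [0.424 0.22  0.388] eff6 -0.261 q6 2.088 op 0.149 gf 59.2
```

Call:
carry_out --targets '[{"dp": [0,0,0],"yaw": 3}]'

```text
clock: 21.28
eef_pos: [607.8, 233.0, 163.2]
tcp_rot: [-3.141, 0.0, -0.206]
contact_force: [-0.8, 2.3, 3.6]
opening: 0.147
grasp_force: 59.2
```

```bash
python3 st.py
```

```text
t21.27 [607.82 232.97 163.24] yaw -11.82 deg F [-0.81  2.32  3.62] M [0.386 0.153 0.467] eff6 -0.248 q6 2.140 op 0.147 gf 59.2
```

Call:
carry_out --targets '[{"dp": [0,0,0],"yaw": 2}]'

```text
clock: 21.4
eef_pos: [607.9, 233.0, 163.3]
tcp_rot: [-3.141, 0.0, -0.241]
contact_force: [-0.6, 2.3, 3.9]
opening: 0.149
grasp_force: 59.2
```

```bash
python3 st.py
```

```text
t21.40 [607.89 232.98 163.26] yaw -13.80 deg F [-0.61  2.3   3.9 ] M [0.461 0.185 0.424] eff6 0.128 q6 2.175 op 0.149 gf 59.2
```

Call:
carry_out --targets '[{"dp": [0,0,0],"yaw": 2}]'

```text
clock: 21.52
eef_pos: [608.0, 232.9, 163.3]
tcp_rot: [-3.141, -0.0, -0.276]
contact_force: [-0.8, 3.0, 5.1]
opening: 0.148
grasp_force: 59.3
```

```bash
python3 st.py
```

```text
t21.52 [607.97 232.92 163.25] yaw -15.83 deg F [-0.83  2.99  5.07] M [0.514 0.219 0.437] eff6 -0.023 q6 2.210 op 0.148 gf 59.3
```

Call:
carry_out --targets '[{"dp": [0,0,0],"yaw": 3}]'

```text
clock: 21.65
eef_pos: [608.0, 232.9, 163.3]
tcp_rot: [-3.141, -0.0, -0.329]
contact_force: [-1.8, 2.1, 4.1]
opening: 0.152
grasp_force: 59.3
```

```bash
python3 st.py
```

```text
t21.65 [607.98 232.89 163.25] yaw -18.86 deg F [-1.76  2.14  4.08] M [0.501 0.202 0.453] eff6 -0.377 q6 2.263 op 0.152 gf 59.3
```

Call:
carry_out --targets '[{"dp": [0,0,0],"yaw": 3}]'

```text
clock: 21.78
eef_pos: [608.0, 232.9, 163.2]
tcp_rot: [-3.141, 0.0, -0.382]
contact_force: [-1.4, 3.0, 4.1]
opening: 0.149
grasp_force: 59.3
```

```bash
python3 st.py
```

```text
t21.77 [608.   232.92 163.22] yaw -21.88 deg F [-1.42  2.98  4.07] M [0.514 0.174 0.385] eff6 -0.277 q6 2.316 op 0.149 gf 59.3
```

Call:
carry_out --targets '[{"dp": [0,0,0],"yaw": 3}]'

```text
clock: 21.9
eef_pos: [608.0, 232.9, 163.2]
tcp_rot: [-3.141, 0.0, -0.434]
contact_force: [-0.6, 2.8, 4.7]
opening: 0.144
grasp_force: 59.2
```

```bash
python3 st.py; python3 - <<'E'
from h import *
m=[];e=[]
for i in range(6):
    r.grab_frame("wrist"); s=r.sense(); m.append(round(s['wrist_torque'][2],3)); e.append(round(s['joint_efforts'][5],3))
print(m,np.mean(m),e)
E
```

```text
t21.90 [608.02 232.93 163.25] yaw -24.88 deg F [-0.63  2.81  4.75] M [0.555 0.19  0.419] eff6 -0.289 q6 2.368 op 0.144 gf 59.2
[np.float64(0.379), np.float64(0.408), np.float64(0.388), np.float64(0.407), np.float64(0.401), np.float64(0.367)] 0.3916666666666666 [np.float64(-0.077), np.float64(1.006), np.float64(0.688), np.float64(0.497), np.float64(0.422), np.float64(0.395)]
```

```bash
cat > hold.py <<'E'
from h import *
m=[];e=[]
for i in range(12):
    r.grab_frame("wrist"); s=r.sense(); m.append(s['wrist_torque'][2]); e.append(s['joint_efforts'][5])
print("Mz %.3f"%np.mean(m[4:]),"eff6",np.round(e[-3:],4),"yaw",np.degrees(s['tcp_rot'][2]).round(2),s['clock'])
E
python3 hold.py
```

```text
Mz 0.397 eff6 [0.3985 0.3984 0.3984] yaw -24.73 22.8
```

Call:
carry_out --targets '[{"dp": [0,0,0],"yaw": 1.5},{"dp": [0,0,0],"yaw": 3}]'

```text
clock: 23.05
eef_pos: [608.1, 232.8, 163.2]
tcp_rot: [-3.141, -0.0, -0.485]
contact_force: [-0.9, 2.9, 5.1]
opening: 0.147
grasp_force: 59.3
```

```bash
python3 hold.py; python3 hold.py
```

```text
Mz 0.369 eff6 [0.3803 0.3804 0.3803] yaw -27.73 23.65
Mz 0.390 eff6 [0.3803 0.3803 0.3803] yaw -27.74 24.25
```

Static torque fell by exactly 0.018 N m over 3°. That is the slope of the click's give (0.12 over 20°), so it has clicked and stands about 12° into the give. Stop here and release.

Call:
carry_out --targets '[{"dp": [0,0,0],"yaw": 0},{"dp": [0,0,0],"yaw": 0},{"dp": [0,0,0],"yaw": 0},{"dp": [0,0,0],"yaw": 0},{"dp": [0,0,0],"yaw": 0},{"dp": [0,0,0],"yaw": 0},{"dp": [0,0,0],"yaw": 0}]' --fingers 1

```text
clock: 25.12
eef_pos: [608.0, 232.7, 163.1]
tcp_rot: [-3.142, -0.0, -0.484]
contact_force: [-0.7, 0.6, -1.2]
opening: 0.998
grasp_force: 0.0
```

Call:
carry_out --targets '[{"dp": [0,0,-10],"yaw": 0},{"dp": [0,0,-30],"yaw": 0},{"dp": [0,0,-70],"yaw": 0},{"dp": [0,0,-120],"yaw": 0},{"dp": [0,0,-150],"yaw": 0},{"dp": [0,0,-150],"yaw": 0}]'

```text
clock: 25.88
eef_pos: [609.4, 233.2, 318.0]
tcp_rot: [-3.136, -0.005, -0.485]
contact_force: [0.4, 0.1, 0.1]
opening: 0.999
grasp_force: 0.0
```

```bash
python3 st.py; python3 look.py scene s4; python3 - <<'E'
from h import *
c,f=np.load("pics/s4.npy",allow_pickle=True)
cv2.imwrite("pics/s4c.png",cv2.resize(f[140:340,220:420,::-1],(600,600),interpolation=cv2.INTER_CUBIC))
E
```

```text
t25.88 [609.44 233.22 317.99] yaw -27.76 deg F [0.45 0.06 0.07] M [0.021 0.017 0.023] eff6 -0.000 q6 2.419 op 0.999 gf 0.0
25.875 [609.43547008 233.22357271 317.98648549] [-3.13631636 -0.00465995 -0.48455039] 2.4185314677814387
```

View pics/s4c.png

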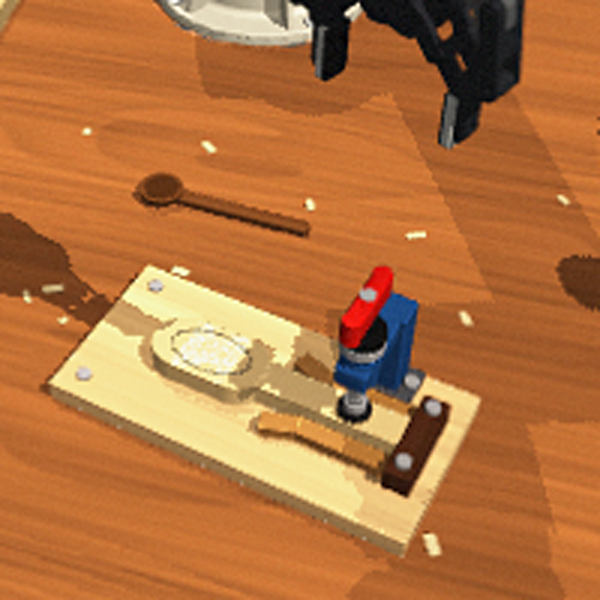

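The blank lies flat in the slot, its end at the stop (about 395,450) and the foot on it at (353,405). The gripper is clear and the spoon untouched.

```bash
python3 -c "from rig import r; print(r.sign_off())"
```

```text
the job is handed in; nothing more can be done
None
```

The blank is clamped flat in the slot against the stop, with the knob turned just past its click (about 12° into the 20° give) and released; I didn't touch the mallet, dish or dark spoon, and handed the job in at about 26 s.

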